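# Hang the inspection mirror on the hook inside the bench cabinet

## Robot

A 6-joint arm with a two-finger parallel gripper is mounted at the origin on the work surface. World frame = base frame: x ahead of the robot, y to its left, z up, the work surface at z = 0. Lengths are in mm, angles in rad, forces in N, time in s.
With the tool pointing down it reaches from about 250 to 775 mm from the base axis. Payload 8.9 kg.
Tool frame: the origin (TCP) lies midway between the tips of the shut fingers; the grasp point (between the pads) lies 19 mm behind it; z points along the fingers, y is the line along which they close (so a half turn about z gives the same grasp; the last joint's range is limited). The gripper opens to 85 mm and grips with 20 to 120 N. Pads are 22 mm wide; open, the fingers measure 114 mm over their backs; the gripper's body (76 mm by 85 mm) begins 54 mm behind the grasp point. The pads swing forward as they close: fully open they stand 13 mm farther back than shut.
Start: joints at [1.099, 0.291, -0.153, 1.127, 0, 1.431], TCP at [171.507, 496.195, 202.305] pointing down, gripper open.
Joint ranges: [-2.52, 2.52], [-0.91, 1.74], [-1.3, 1.37], [-1.96, 2.02], [-1.52, 1.47], [-3.14, 3.14]. Speed limits (rad/s): [2.22, 2.22, 2.79, 3.14, 3.14, 3.14].

## Interface

Orientations are given as a unit quaternion [x, y, z, w].
In Python, from cell import status, cams, env gives the robot as it stands.
- The arm moves only by the tool arm_command, never from a script. Its arguments are lists of equal length, an entry for each row: "dp": the shift along the tool's x, y, z in mm, a list of three; "twist": the turn, a rotation vector about the tool's x, y, z in rad, a list of three; "claw": the opening in per cent of the stroke, from 0 (shut) to 100 (fully open). A call has 1 to 8 rows; each row is the pose to reach, as a shift and turn from the pose commanded when the call began, along the tool's axes at that moment; what a row does not reach only later rows make up. A row lasts 1/10 s, in which the tool goes at most 50 mm and 8.59 degrees, less where a joint would pass 70% of its speed; a pose out of reach is approached as far as the arm can. A call with a gripper value outside its range is refused whole. The fingers move at their own pace and stop on an object; "newtons" is the grip in N (left out, the last holds). Time passes only in rows, so rows that repeat a pose let the fingers close. It gives the time, the measured TCP pose, the force, the opening and the grip force at its end, in the units of the state.
- status.get_state(): the state, without advancing time (a new reading comes with each control period).
- cams.snapshot(name): name is "scene" or "top" or "wrist"; returns a dict with "pixels" (480x640x3 uint8, red, green, blue), "depth" (480x640 float32, mm along the optical axis (not along the pixel's ray), 0 where there is no reading), "camera_matrix" (3x3 intrinsics, pixels), "D" ([k1, k2, p1, p2, k3] as OpenCV has them; the pictures are not rectified), "R" (3x3) and "t" (3): a world point X has camera coordinates R X + t; the wrist camera has in their place "tool_from_camera" (4x4, takes a point from camera to tool coordinates, whose origin is the TCP and whose axes are the flange's). Camera axes: x right, y down, z forward; pixel columns grow to the right and rows downward; lengths in mm; the calibration is good to about 2 mm. A picture is of the moment at which its call begins: read the wrist's pose just before it.
- env.job_done(): hands the job in; it is judged then, once.
The state is a dict: "time": time; "joints": joint angles; "joint_velocities": joint speeds; "joint_efforts": joint torques, N m; "tcp_pos": TCP position; "tcp_rot": TCP orientation; "wrist_force": force on the tool from outside, world axes, zero at the start; "moment": the same for the moment, N m; "width": opening from 0.0 (shut) to 1.0 (fully open); "grip_force": force on a finger pad.
Only numpy, scipy, OpenCV 4.12 (cv2) and the standard library are available. Lean on these libraries where they do the work, as an engineer would, in place of code of your own. Each camera call takes 0.05 s, during which the arm holds its last target. There are 200 camera calls.

## Task

Put the inspection mirror away: lift it out of its stand, reach down through the opening in the cabinet's roof without touching the cabinet with mirror or gripper, and hang it by its eye on the hook inside. Feel for the hook gently, because its height is not known exactly, then draw the eye's top bar against the upturned tip and press it down just firmly enough to snap under the sprung roller. Let go, leave it hanging there, and do not disturb the other things on the bench.

Things in the scene. Friction and masses are not known exactly. Their poses are not given: they have to be found in the camera images.
- mirror_grip (a point): Centre of the red grip of the inspection mirror (about 120 g, loose, upright in its stand). Grip 12 mm in x, 16 mm in y, 48 mm tall: hold it by the faces 16 mm apart. z points up along the mirror, x is its thin direction; half a turn makes no difference. The mirror's underside is 132 mm below this point; its head (8 mm in x, 40 mm in y, 36 mm tall) is the lowest part.
- mirror_eye (a point): Centre of the mirror's eye, 61 mm below the grip centre: a window 22 mm wide (y), 38 mm tall, open through in x, in a steel frame 34 mm wide and 6 mm thick. The round top bar above the window is 6 mm thick, axis along y; its underside is 19 mm above this point and 42 mm below the grip centre.
- stand: Black block 70 x 90 x 30 mm, fixed; origin at the centre of its underside. The mirror's head stands in a slot in its top, 22 mm deep, wide in y; lift straight up by 50 mm to clear it.
- cabinet: Grey steel cabinet with blue doors, fixed, 200 (x) x 240 (y) x 165 mm high, sheet 4 mm; origin at the centre of its underside, x towards its back wall, y to its left seen from the robot. Its only opening is in the roof, edged in yellow, 90 mm in x by 120 mm in y, centred over the origin; open the fingers only a little in there. Not to be touched.
- strip: Strip on the cabinet's inner back wall, carrying the steel hook; origin and axes are the cabinet's. The hook lies at y = 0: a level shank 6 mm thick runs from the back to x = +5 mm, where its round tip, 6 mm thick, turns up to 18 mm above the shank's upper side. Pressing on it with over 15 N may bend it. (The rules measure from the hook itself, origin at its shank's upper side; its pose is not reported.)
- hook_mid (a point): Top of the hook's upturned tip IF the hook were at the middle of its setting range (143 mm above the cabinet's underside, x = +5 mm). The hook is really clamped up to 17 mm higher or lower; this reading does not tell which. Its x and y are true.
- keeper (a joint): Travel of the orange roller, m. 8 mm across, 14 mm wide, its axis 7 mm above the shank's upper side and 10 mm behind the tip's axis; a spring lets it give way to the back. The eye's top bar, touching the rear of the tip (bar axis at x = +11 mm; well off the tip it can jam on the roller), is pushed down past it on to the shank with 4 to 8 N. About 0 free, up to 0.003 as the bar passes, 0.002 with the bar home.
- mug_mid (a point): green mug, 80 mm wide, 95 tall; point 20 mm above its underside (in its own frame); to be left alone
- bottle_mid (a point): white wash bottle with red cap, 72 mm wide, 190 tall; point 20 mm above its underside (in its own frame); to be left alone
- meter_mid (a point): red multimeter lying flat, 150 x 85 x 34 mm; point 20 mm above its underside (in its own frame); to be left alone
- driver_mid (a point): screwdriver lying flat; point 20 mm above its underside (in its own frame); to be left alone
- jar_mid (a point): small amber jar, 50 mm wide, 60 tall; point 20 mm above its underside (in its own frame); to be left alone
- tray_mid (a point): blue divided tray, 100 x 140 x 30 mm; point 20 mm above its underside (in its own frame); to be left alone
Mind the look-alikes: they are no part of the job. What is meant by the part that bears mirror_grip is not green, and is the smaller of those in its own colour. Leave any brown look-alike of the stand alone.

How it is judged:
By the outcome, as a careful person would: the job done as asked, in the order asked, and still so for the second after the job is handed in, with the robot touching nothing.
It also fails if it takes over 51 s, if anything falls off the work surface, if the arm or the gripper's body presses on something with over 40 N, if the wrist force passes 120 N, or if a joint passes its speed limit or range.

## Working session

There is one attempt and no reset: what is moved stays moved. The work goes in short steps, Python scripts to look and compute and a tool call to move; the robot and the scene stay as the last step left them, time stands still between calls to the robot, and variables do not carry over. Pictures are saved under pics/ and viewed, at most 10 in all, crops included, and the job is handed in when it is done.

Besides the shell and the picture viewer there is one more tool, called after "Request:" in YAML: its name, and indented under it one key for each argument. arm_command: Moves the arm, as the interface text tells. Its arguments: {"type":"object","properties":{"dp":{"type":"array"},"twist":{"type":"array"},"claw":{"type":"array"},"newtons":{"type":"number"}},"required":["dp","twist","claw"]}

```bash
mkdir -p pics; ls; cat > h.py <<'E'
import numpy as np, cv2, pickle
from cell import status, cams, env
def snap(n,f=None):
    s=cams.snapshot(n)
    if f: cv2.imwrite('pics/'+f, s['pixels'][:,:,::-1]); pickle.dump(s,open('pics/'+f+'.pkl','wb'))
    return s
def cloud(s):
    K=s['camera_matrix'];D=np.array(s['D'],float)
    v,u=np.mgrid[0:480,0:640]
    n=cv2.undistortPoints(np.stack([u,v],-1).reshape(-1,1,2).astype(float),np.array(K),D).reshape(480,640,2)
    z=s['depth'].astype(float)
    P=np.dstack([n[...,0]*z,n[...,1]*z,z])
    if 'R' in s: return (P-np.array(s['t']).ravel())@np.array(s['R'])
    T=np.array(s['tool_from_camera']);return P@T[:3,:3].T+T[:3,3]
def ray_z(s,uv,z):
    n=cv2.undistortPoints(np.array(uv,float).reshape(-1,1,2),np.array(s['camera_matrix']),np.array(s['D'],float)).reshape(-1,2)
    d=np.c_[n,np.ones(len(n))]@np.array(s['R']); c=-np.array(s['R']).T@np.array(s['t']).ravel()
    return c+d*((z-c[2])/d[:,2])[:,None]
E
python3 - <<'E'
from h import *
print(status.get_state())
a=snap('scene','scene0.png');b=snap('top','top0.png')
for s in(a,b):
    print(-np.array(s['R']).T@np.array(s['t']).ravel())
    P=cloud(s);hsv=cv2.cvtColor(s['pixels'],cv2.COLOR_RGB2HSV)
    for nm,lo,hi in(('red',(0,120,60),(8,255,255)),('red2',(172,120,60),(180,255,255)),('green',(40,90,40),(85,255,255)),('yellow',(22,120,80),(35,255,255)),('blue',(95,120,50),(130,255,255)),('orange',(9,150,80),(20,255,255))):
        m=cv2.inRange(hsv,lo,hi);k,l,st,c=cv2.connectedComponentsWithStats(m)
        for i in range(1,k):
            if st[i,4]>40:
                q=P[(l==i)&(s['depth']>0)]
                print(nm,st[i],np.round(np.median(q,0)) if len(q) else None, np.round(np.percentile(q,[2,98],0)).tolist() if len(q) else '')
E
```

```text
pics
{'time': 0.0, 'joints': array([ 1.09869041e+00,  2.91266580e-01, -1.54110064e-01,  1.12671040e+00,
       -1.74235471e-05,  1.43149415e+00]), 'joint_velocities': array([ 1.10556586e-03,  1.61925022e-05,  3.59054499e-04,  1.73206147e-03,
        7.42727800e-04, -1.67783402e-05]), 'joint_efforts': array([-7.94859807e-04, -5.37144148e+01,  3.31365931e+01,  1.58619590e-02,
       -1.79500489e-04,  1.29723858e-07]), 'tcp_pos': array([171.30119332, 495.76794699, 201.745521  ]), 'tcp_rot': array([ 1.65634959e-01,  9.86186921e-01, -6.18059175e-04, -1.85922435e-04]), 'wrist_force': array([-0.06472535, -0.81260419, -0.79225323]), 'moment': array([0.01923536, 0.01840697, 0.06404738]), 'grip_force': 0.0, 'width': 1.0019960134255206}
[1216.62971499 -345.87956265  723.48981713]
red [196 170  11  28 218] [ 311. -181.  177.] [[-17.0, -188.0, 13.0], [315.0, -112.0, 201.0]]
red [236 220  24  24 219] [315. -93.  23.] [[268.0, -106.0, 16.0], [357.0, -80.0, 27.0]]
red [488 225  30  22 217] [603. 429.  33.] [[587.0, 400.0, 15.0], [615.0, 477.0, 37.0]]
red [197 229  10  23 149] [ 463. -226.  147.] [[4
[... 1563 characters left out ...]
, 412.0, 33.0], [596.0, 465.0, 43.0]]
green [386 215  16  22 162] [ 555. -173.   69.] [[540.0, -182.0, 15.0], [571.0, -167.0, 159.0]]
green [  57  315   85   57 3495] [270. 548.   9.] [[215.0, 445.0, 4.0], [339.0, 655.0, 14.0]]
yellow [ 417   92   83   50 3031] [ 858. -366.    9.] [[791.0, -455.0, 2.0], [907.0, -258.0, 63.0]]
blue [ 466  218   58   45 2193] [ 530. -444.    6.] [[480.0, -510.0, -0.0], [581.0, -369.0, 32.0]]
blue [244 246  52   8 104] [488. 108. 155.] [[481.0, 55.0, 142.0], [496.0, 159.0, 159.0]]
blue [194 253  49   8  98] [475. 220. 155.] [[467.0, 170.0, 145.0], [482.0, 272.0, 160.0]]
blue [  43  287  116   98 5903] [351. 537.   6.] [[185.0, 405.0, 2.0], [415.0, 695.0, 11.0]]
```

View pics/scene0.png

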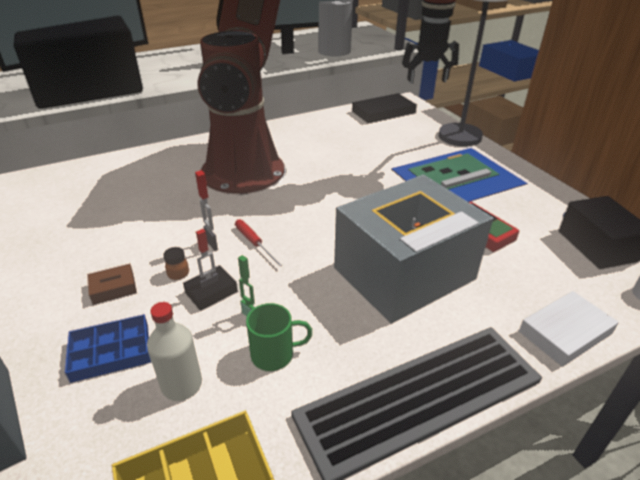

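View pics/top0.png

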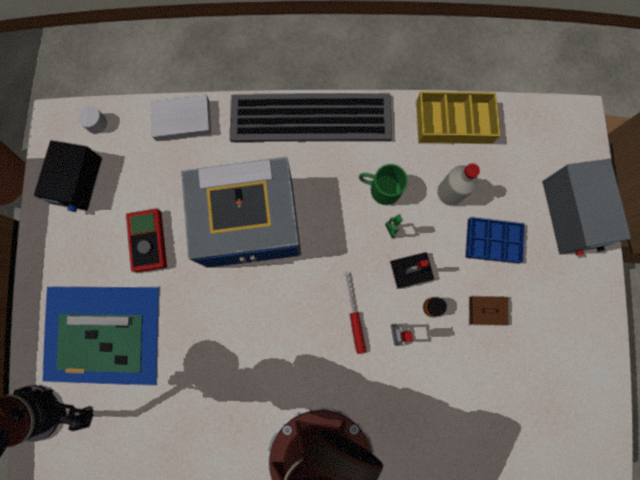

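Scene view: three mirrors. One has a red grip in the black stand (scene 202,240; top 424,264). A second red one is taller and nearer the robot (scene 201,184; top 407,336). The third is green (scene 244,268). The red one in the black stand fits, since it is the shorter of the two reds. The cabinet opening is at scene (413,213), top (238,205), with the hook visible inside.

```bash
python3 - <<'E'
from h import *
a=pickle.load(open('pics/scene0.png.pkl','rb'));b=pickle.load(open('pics/top0.png.pkl','rb'))
c1=cv2.resize(a['pixels'][160:310,150:290],None,fx=2.8,fy=2.8,interpolation=cv2.INTER_CUBIC)
c2=cv2.resize(b['pixels'][200:350,370:470],None,fx=2.8,fy=2.8,interpolation=cv2.INTER_CUBIC)
cv2.imwrite('pics/crop1.png',np.hstack([c1,c2])[:,:,::-1])
for nm,s in(('scene',a),('top',b)):
    hsv=cv2.cvtColor(s['pixels'],cv2.COLOR_RGB2HSV);P=cloud(s)
    box=(350,180,470,250) if nm=='scene' else (195,170,280,240)
    m=np.zeros((480,640),np.uint8);x0,y0,x1,y1=box
    m[y0:y1,x0:x1]=cv2.inRange(hsv,(17,90,70),(35,255,255))[y0:y1,x0:x1]
    ys,xs=np.nonzero(m);W=ray_z(s,np.c_[xs,ys],165)[:,:2]
    r=cv2.minAreaRect(W.astype(np.float32));print(nm,'yellow n',len(xs),r, 'depthz',np.percentile(P[m>0][:,2],[10,50,90]))
    # orange
    o=np.zeros_like(m);o[y0:y1,x0:x1]=cv2.inRange(hsv,(3,140,90),(15,255,255))[y0:y1,x0:x1]
    q=(o>0);print('orange',q.sum(),np.argwhere(q).mean(0),np.median(P[q],0) if q.any() else '')
    # stand top & mirror points
    q=(abs(P[...,0]-470)<70)&(abs(P[...,1]+220)<75)&(P[...,2]>20)&(P[...,2]<36)&(hsv[...,2]<75)
    r=cv2.minAreaRect(P[q][:,:2].astype(np.float32));print('stand',q.sum(),r)
    g=cv2.inRange(hsv,(0,120,60),(8,255,255))>0
    vals=P[g&(abs(P[...,0]-460)<25)&(abs(P[...,1]+225)<25)];print('grip',len(vals),np.percentile(vals,[5,50,95],0).round(1).tolist())
# cross view: grip centroid rays
E
```

```text
scene yellow n 538 ((580.9224243164062, 178.21707153320312), (101.1163101196289, 134.02882385253906), 6.9487199783325195) depthz [ 84.55160116 165.62220356 167.19753788]
orange 15 [224.46666667 416.86666667] [600.51594424 176.86876497 145.23194182]
stand 903 ((460.27642822265625, -226.76953125), (71.179931640625, 88.02305603027344), 12.601280212402344)
grip 148 [[457.0, -232.4, 123.6], [462.7, -226.1, 147.1], [465.6, -219.9, 164.7]]
top yellow n 726 ((583.3389892578125, 177.25877380371094), (103.36192321777344, 133.29290771484375), 7.151906490325928) depthz [  8.98239635 167.32770401 170.07384957]
orange 17 [202.05882353 238.64705882] [597.22413246 178.69080356 148.1697299 ]
stand 898 ((482.94952392578125, -220.17584228515625), (126.54154205322266, 91.30680084228516), 11.496426582336426)
grip 54 [[450.6, -231.8, 131.2], [455.4, -220.6, 163.7], [460.9, -216.4, 168.3]]
```

View pics/crop1.png

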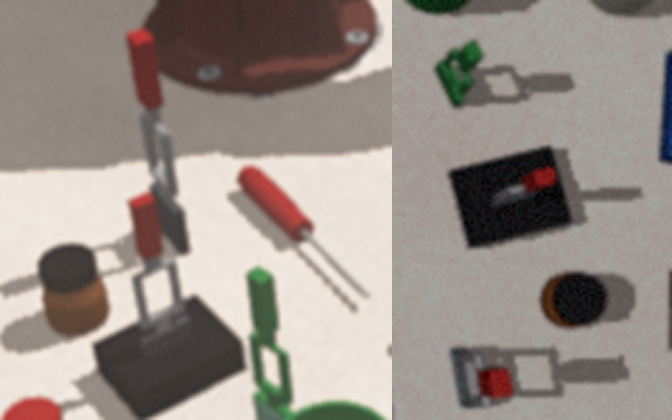

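The crop confirms it: the red mirror in the black stand has a visibly smaller grip than the other red mirror, which stands further back with no stand. I'm moving above it now.

Request:
arm_command:
  dp:
    - [0,0,-50]
    - [-30,-35,-98]
    - [-66,-76,-100]
    - [-100,-116,-100]
    - [-134,-155,-100]
    - [-168,-195,-100]
    - [-202,-234,-100]
    - [-236,-274,-100]
  twist:
    - [0,0,0]
    - [0,0,-0.07]
    - [0,0,-0.14]
    - [0,0,-0.21]
    - [0,0,-0.28]
    - [0,0,-0.35]
    - [0,0,-0.42]
    - [0,0,-0.55]
  claw: [100,100,100,100,100,100,100,100]

```text
time: 0.9
tcp_pos: [291.8, 193.4, 302.3]
tcp_rot: [-0.097, 0.995, -0.0, 0.0]
wrist_force: [0.6, 0.6, 0.2]
width: 0.995
grip_force: 0.0
```

```bash
cat >> h.py <<'E'
from scipy.spatial.transform import Rotation as Ro
def pose():
    s=status.get_state();R=Ro.from_quat(s['tcp_rot']).as_matrix()
    print('t',round(s['time'],2),'p',np.round(s['tcp_pos'],1),'yaw_y',round(np.degrees(np.arctan2(R[1,1],R[0,1])),2),'z',np.round(R[:,2],3),'F',np.round(s['wrist_force'],2),'M',np.round(s['moment'],2),'w',round(s['width'],3),'g',round(s['grip_force'],1))
    return s,R
def goto(p):
    s,R=pose();print('dp',np.round(R.T@(np.array(p)-s['tcp_pos']),1))
E
python3 -c "
from h import *
goto([459,-226,300])"
```

```text
t 0.9 p [291.8 193.4 302.3] yaw_y 101.14 z [ 0. -0. -1.] F [0.61 0.63 0.16] M [ 0.04 -0.01 -0.05] w 0.995 g 0.0
dp [ -83.  -443.8    2.4]
```

Request:
arm_command:
  dp:
    - [-9,-48,0]
    - [-18,-97,0]
    - [-27,-145,0]
    - [-36,-193,0]
    - [-45,-241,0]
    - [-54,-290,0]
    - [-63,-338,0]
    - [-72,-386,0]
  twist:
    - [0,0,0]
    - [0,0,0]
    - [0,0,0]
    - [0,0,0]
    - [0,0,0]
    - [0,0,0]
    - [0,0,0]
    - [0,0,0]
  claw: [100,100,100,100,100,100,100,100]

```text
time: 1.7
tcp_pos: [436.0, -171.9, 302.1]
tcp_rot: [-0.095, 0.995, 0.0, -0.0]
wrist_force: [-0.1, 0.8, 0.5]
width: 1.003
grip_force: 0.0
```

```bash
python3 -c "
from h import *
goto([459,-226,300])"
```

```text
t 1.7 p [ 436.  -171.9  302.1] yaw_y 100.94 z [-0.  0. -1.] F [-0.12  0.78  0.52] M [ 0.07 -0.03 -0.05] w 1.003 g 0.0
dp [-12.3 -57.5   2.1]
```

Request:
arm_command:
  dp:
    - [-7,-35,0]
    - [-12,-57,2]
    - [-12,-57,2]
    - [-12,-57,2]
  twist:
    - [0,0,-0.02]
    - [0,0,-0.02]
    - [0,0,-0.02]
    - [0,0,-0.02]
  claw: [100,100,80,80]

```text
time: 2.1
tcp_pos: [458.1, -223.2, 299.8]
tcp_rot: [-0.105, 0.994, 0.001, -0.001]
wrist_force: [-0.5, 0.6, -0.6]
width: 0.796
grip_force: 0.0
```

```bash
python3 - <<'E'
from h import *
s,R=pose();w=snap('wrist','w1.png')
P=cloud(w)@R.T+s['tcp_pos'];hsv=cv2.cvtColor(w['pixels'],cv2.COLOR_RGB2HSV)
np.save('pics/w1P.npy',P)
g=(cv2.inRange(hsv,(0,120,60),(8,255,255))|cv2.inRange(hsv,(172,120,60),(180,255,255)))
k,l,st,c=cv2.connectedComponentsWithStats(g)
for i in range(1,k):
    if st[i,4]>80:
        q=P[(l==i)&(w['depth']>0)];print(st[i],np.percentile(q,[3,50,97],0).round(1).tolist())
        t=q[(q[:,2]>158)&(q[:,2]<172)]
        if len(t)>20: print('top',len(t),cv2.minAreaRect(t[:,:2].astype(np.float32)),np.median(t,0))
q=(abs(P[...,0]-460)<70)&(abs(P[...,1]+226)<75)&(P[...,2]>22)&(P[...,2]<36)&(hsv[...,2]<80)
print('stand',q.sum(),cv2.minAreaRect(P[q][:,:2].astype(np.float32)),np.median(P[q][:,2]))
E
```

```text
t 2.1 p [ 458.1 -223.2  299.8] yaw_y 102.08 z [-0.001  0.001 -1.   ] F [-0.5   0.58 -0.58] M [0.08 0.03 0.05] w 0.796 g 0.0
[425   0  26  24 526] [[298.9, -187.5, 198.4], [305.0, -180.5, 200.1], [311.0, -173.6, 201.5]]
[ 452   26   32   99 1916] [[261.8, -105.1, 19.2], [305.3, -92.7, 24.4], [352.2, -78.1, 27.1]]
[309 204  19  14 261] [[449.8, -233.8, 162.6], [455.8, -226.4, 164.2], [462.0, -218.7, 165.7]]
top 256 ((455.6251525878906, -226.4665985107422), (11.826576232910156, 15.158391952514648), 11.885292053222656) [ 455.68975739 -226.5718824   164.25144869]
stand 3688 ((435.8962097167969, -232.03228759765625), (112.0629653930664, 89.49182891845703), 13.250191688537598) 30.278515969878043
```

View pics/w1.png

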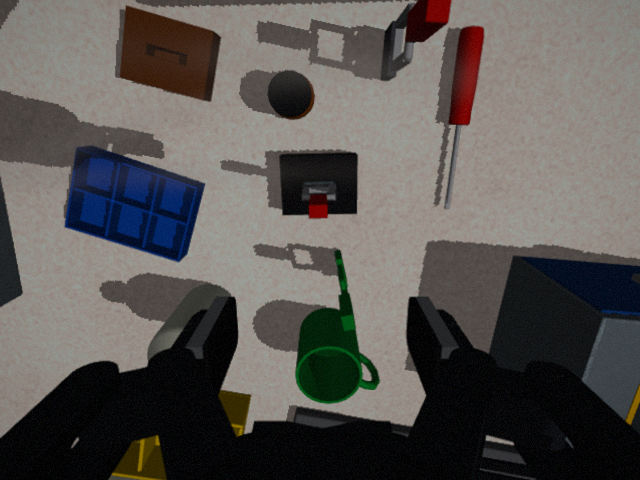

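The wrist view shows the grip top at (318,209). It measures 11.8 x 15.2 mm at z = 164, which matches the given sizes.

```bash
python3 -c "
from h import *
goto([455.7,-226.5,127])"
```

```text
t 2.15 p [ 458.1 -222.6  300.1] yaw_y 102.13 z [-0.001  0.001 -1.   ] F [-0.56  0.13  0.86] M [ 0.02  0.01 -0.05] w 0.796 g 0.0
dp [  3.1  -3.5 173.1]
```

Request:
arm_command:
  dp:
    - [3,-3,30]
    - [3,-3,75]
    - [3,-3,120]
    - [3,-3,155]
    - [3,-3,173]
    - [3,-3,173]
    - [3,-3,173]
  twist:
    - [0,0,0]
    - [0,0,0]
    - [0,0,0]
    - [0,0,0]
    - [0,0,0]
    - [0,0,0]
    - [0,0,0]
  claw: [70,55,45,45,45,45,45]

```text
time: 2.85
tcp_pos: [456.4, -226.3, 128.3]
tcp_rot: [-0.106, 0.994, -0.0, 0.0]
wrist_force: [0.4, -0.7, 0.5]
width: 0.452
grip_force: 0.0
```

```bash
python3 - <<'E'
from h import *
goto([455.7,-226.5,127]);s,R=pose()
w=snap('wrist','w2.png')
P=cloud(w)@R.T+s['tcp_pos'];hsv=cv2.cvtColor(w['pixels'],cv2.COLOR_RGB2HSV)
g=cv2.inRange(hsv,(0,120,60),(8,255,255))>0
q=P[g&(w['depth']>0)&(abs(P[...,0]-456)<20)&(abs(P[...,1]+226)<20)]
print(len(q),np.percentile(q,[3,50,97],0).round(1).tolist() if len(q) else '')
E
```

```text
t 2.85 p [ 456.4 -226.3  128.3] yaw_y 102.18 z [ 0. -0. -1.] F [ 0.38 -0.72  0.52] M [0.01 0.05 0.01] w 0.452 g 0.0
dp [ 0.7 -0.   1.3]
t 2.85 p [ 456.4 -226.3  128.3] yaw_y 102.18 z [ 0. -0. -1.] F [ 0.38 -0.72  0.52] M [0.01 0.05 0.01] w 0.452 g 0.0
721 [[450.1, -233.8, 163.3], [455.7, -226.8, 164.5], [461.4, -219.8, 165.5]]
```

Request:
arm_command:
  dp:
    - [0.5,0,1]
    - [0.5,0,1]
    - [0.5,0,1]
    - [0.5,0,1]
    - [0.5,0,1]
    - [0.5,0,1]
    - [0.5,0,1]
  twist:
    - [0,0,0]
    - [0,0,0]
    - [0,0,0]
    - [0,0,0]
    - [0,0,0]
    - [0,0,0]
    - [0,0,0]
  claw: [30,12,12,12,12,12,12]
  newtons: 50

```text
time: 3.6
tcp_pos: [456.6, -227.5, 127.6]
tcp_rot: [-0.106, 0.994, -0.001, 0.001]
wrist_force: [0.5, 0.5, 5.7]
width: 0.158
grip_force: 48.8
```

Request:
arm_command:
  dp:
    - [0,0,-10]
    - [0,0,-30]
    - [0,0,-55]
    - [0,0,-95]
    - [0,0,-140]
    - [0,0,-180]
    - [0,0,-203]
    - [0,0,-203]
  twist:
    - [0,0,0]
    - [0,0,0]
    - [0,0,0]
    - [0,0,0]
    - [0,0,0]
    - [0,0,0]
    - [0,0,0]
    - [0,0,0]
  claw: [10,10,10,10,10,10,10,10]

```text
time: 4.4
tcp_pos: [456.9, -227.8, 333.4]
tcp_rot: [-0.106, 0.994, -0.002, 0.002]
wrist_force: [0.1, -1.4, -1.3]
width: 0.159
grip_force: 49.1
```

```bash
python3 - <<'E'
from h import *
s,R=pose()
w=snap('wrist','w3.png')
P=cloud(w);hsv=cv2.cvtColor(w['pixels'],cv2.COLOR_RGB2HSV)
g=cv2.inRange(hsv,(0,120,60),(8,255,255))>0
q=P[g&(w['depth']>0)&(abs(P[...,0])<25)&(abs(P[...,1])<25)&(P[...,2]<0)]
print('grip top in tool',len(q),np.percentile(q,[3,50,97],0).round(1).tolist() if len(q) else '')
th=np.radians(7);c=np.array([582,178]);ex=np.array([np.cos(th),np.sin(th)])
print('pre',c-15*ex)
E
```

```text
t 4.4 p [ 456.9 -227.8  333.4] yaw_y 102.12 z [ 0.005 -0.004 -1.   ] F [ 0.13 -1.41 -1.29] M [-0.02 -0.03 -0.01] w 0.159 g 49.1
grip top in tool 749 [[-4.8, -6.4, -37.8], [0.8, 0.4, -36.8], [5.8, 6.8, -34.1]]
pre [567.11180773 176.17195985]
```

Request:
arm_command:
  dp:
    - [-8,19,-5]
    - [-25,60,-5]
    - [-43,105,-5]
    - [-62,150,-5]
    - [-81,195,-5]
    - [-99,240,-5]
    - [-118,285,-5]
    - [-136,330,-5]
  twist:
    - [0,0,0.01]
    - [0,0,0.02]
    - [0,0,0.03]
    - [0,0,0.045]
    - [0,0,0.06]
    - [0,0,0.075]
    - [0,0,0.09]
    - [0,0,0.09]
  claw: [10,10,10,10,10,10,10,10]

```text
time: 5.25
tcp_pos: [518.7, 126.2, 333.2]
tcp_rot: [-0.06, 0.998, -0.0, -0.001]
wrist_force: [1.0, -0.3, -1.0]
width: 0.163
grip_force: 49.1
```

```bash
python3 -c "
from h import *
goto([530,172,338])"
```

```text
t 5.25 p [518.7 126.2 333.2] yaw_y 96.94 z [-0.002 -0.    -1.   ] F [ 0.99 -0.33 -0.97] M [-0.03 -0.09 -0.01] w 0.163 g 49.1
dp [-16.7  44.1  -4.8]
```

Request:
arm_command:
  dp:
    - [-9,25,-3]
    - [-16,40,-3]
    - [-17,44,-5]
    - [-17,44,-5]
    - [-17,44,-5]
  twist:
    - [0,0,0]
    - [0,0,0]
    - [0,0,0]
    - [0,0,0]
    - [0,0,0]
  claw: [10,10,10,10,10]

```text
time: 5.75
tcp_pos: [530.9, 168.6, 339.2]
tcp_rot: [-0.06, 0.998, -0.0, -0.0]
wrist_force: [-0.7, -0.3, -2.1]
width: 0.159
grip_force: 49.1
```

```bash
python3 - <<'E'
from h import *
s,R=pose()
w=snap('wrist','w4.png');T=np.array(w['tool_from_camera']);print(T.round(2).tolist())
P=cloud(w)@R.T+s['tcp_pos'];hsv=cv2.cvtColor(w['pixels'],cv2.COLOR_RGB2HSV)
m=cv2.inRange(hsv,(17,90,70),(35,255,255));q=P[(m>0)&(abs(P[...,2]-165)<8)]
print('yellow',len(q),cv2.minAreaRect(q[:,:2].astype(np.float32)) if len(q)>10 else '',np.median(q[:,2]) if len(q) else '')
b=snap('top','top4.png')
E
```

```text
t 5.75 p [530.9 168.6 339.2] yaw_y 96.89 z [-0. -0. -1.] F [-0.71 -0.35 -2.09] M [-0.03  0.07  0.01] w 0.159 g 49.1
[[-0.0, -0.96, -0.3, 75.09], [1.0, 0.0, -0.0, 0.31], [0.0, -0.3, 0.96, -172.06], [0.0, 0.0, 0.0, 1.0]]
yellow 2422 ((582.810791015625, 175.95713806152344), (103.7574234008789, 133.3821258544922), 6.918673038482666) 166.30827602836587
```

View pics/w4.png

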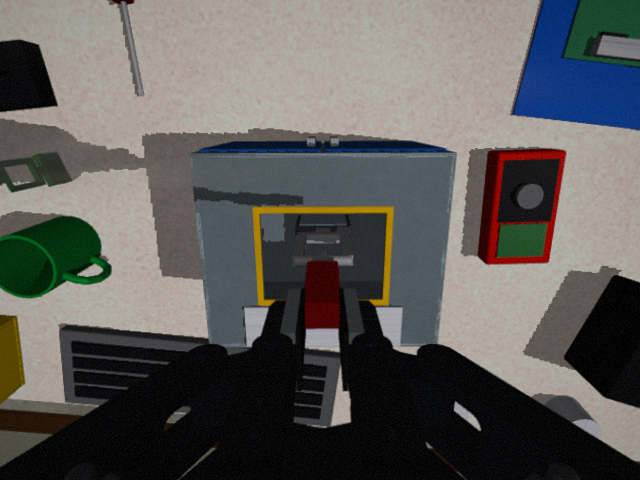

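```bash
python3 - <<'E'
from h import *
a=pickle.load(open('pics/scene0.png.pkl','rb'));b=pickle.load(open('pics/top0.png.pkl','rb'))
th=np.radians(7);R=np.array([[np.cos(th),-np.sin(th)],[np.sin(th),np.cos(th)]])
cs=[]
for s,c in((b,(583.3,177.3)),(a,(580.9,178.2))):
    P=cloud(s);L=(P[...,:2]-c)@R
    q=(abs(L[...,1])<14)&(L[...,0]>-8)&(L[...,0]<42)&(P[...,2]>95)&(P[...,2]<170)
    for v,u in np.argwhere(q): print(u,v,np.round([*L[v,u],P[v,u,2]],0).astype(int).tolist(),s['pixels'][v,u].tolist())
    print()
cb=cv2.resize(b['pixels'][175:240,200:278],None,fx=5,fy=5,interpolation=cv2.INTER_NEAREST)
ca=cv2.resize(a['pixels'][185:250,370:458],None,fx=4.4,fy=5,interpolation=cv2.INTER_NEAREST)
cv2.imwrite('pics/crop2.png',np.hstack([cb,ca])[:,:,::-1])
E
```

```text
236 190 [41, 2, 152] [13, 16, 10]
237 190 [42, 0, 150] [17, 17, 19]
238 190 [41, -2, 150] [7, 6, 15]
239 190 [41, -4, 150] [24, 17, 21]
240 190 [41, -6, 148] [14, 12, 15]
235 191 [40, 5, 151] [24, 30, 31]
236 191 [39, 3, 151] [13, 15, 20]
237 191 [39, 1, 150] [26, 22, 26]
238 191 [39, -1, 149] [21, 21, 22]
239 191 [38, -4, 152] [14, 18, 17]
240 191 [39, -6, 148] [18, 21, 22]
241 191 [41, -7, 140] [23, 27, 29]
235 192 [38, 5, 149] [27, 29, 29]
236 192 [38, 3, 149] [14, 17, 24]
237 192 [37, 1, 151] [18, 13, 19]
238 192 [37, -1, 150] [25, 23, 27]
239 192 [36, -4, 151] [14, 11, 19]
240 192 [36, -6, 150] [13, 15, 16]
241 192 [38, -7, 144] [18, 17, 22]
235 193 [36, 6, 147] [27, 25, 28]
236 193 [36, 4, 148] [18, 9, 17]
237 193 [35, 1, 149] [12, 14, 7]
238 193 [34, -1, 150] [15, 15, 17]
239 193 [34, -3, 151] [15, 15, 18]
240 193 [35, -5, 146] [20, 19, 20]
241 193 [36, -6, 140] [23, 26, 24]
235 194 [33, 6, 151] [30, 34, 35]
236 194 [34, 4, 147] [21, 20, 23]
237 194 [33, 2, 148] [21, 19, 22]
238 194 [32, -1, 150] [12, 9, 13]
239 194 [32, -3, 149] [26, 21, 26]
240 194 [32, -5, 150] [17, 15, 19]
[... 4291 characters left out ...]
6]
417 226 [21, -4, 144] [121, 78, 52]
418 226 [26, -6, 147] [113, 83, 51]
419 226 [28, -5, 148] [114, 92, 54]
420 226 [28, -3, 148] [128, 107, 59]
421 226 [29, -1, 147] [156, 128, 67]
412 227 [8, -3, 132] [92, 92, 92]
413 227 [12, -4, 135] [106, 102, 101]
414 227 [14, -4, 136] [116, 105, 101]
415 227 [21, -9, 143] [121, 101, 88]
416 227 [21, -6, 142] [123, 98, 72]
417 227 [24, -7, 144] [134, 109, 64]
418 227 [27, -7, 146] [152, 126, 64]
419 227 [29, -6, 147] [169, 140, 71]
413 228 [12, -4, 132] [105, 99, 92]
414 228 [14, -3, 133] [128, 117, 99]
415 228 [18, -5, 137] [149, 130, 96]
416 228 [19, -4, 137] [167, 140, 86]
417 228 [28, -10, 145] [185, 152, 80]
414 229 [14, -3, 131] [166, 140, 86]
```

View pics/crop2.png

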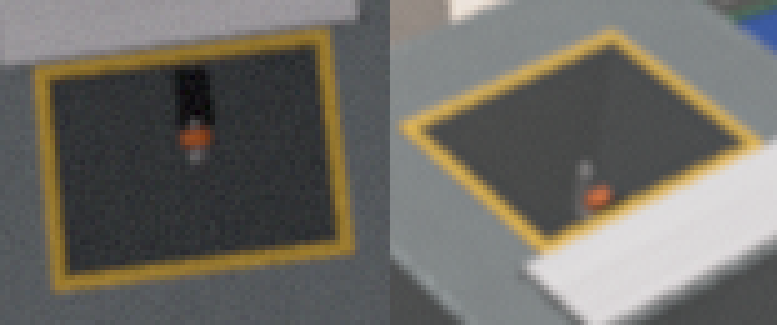

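The crop shows the tip at left crop (195,155) and the orange roller at (195,135). Depth gives the roller top at about 146.5, the tip top at about 153.5 and the shank at about 135. That puts the hook roughly 10 mm above mid-setting, inside the ±17 mm range. Next I move over the opening, in front of the hook, before descending.

Request:
arm_command:
  dp:
    - [-15,1,0]
    - [-36,2,0]
    - [-36,2,0]
    - [-36,2,0]
    - [-36,2,0]
  twist:
    - [0,0,0]
    - [0,0,0]
    - [0,0,0]
    - [0,0,0]
    - [0,0,0]
  claw: [10,10,10,10,10]

```text
time: 6.35
tcp_pos: [565.9, 175.7, 339.5]
tcp_rot: [-0.06, 0.998, -0.0, -0.0]
wrist_force: [0.1, -0.3, -1.0]
width: 0.163
grip_force: 49.1
```

```bash
python3 - <<'E'
from h import *
goto([566.2,174.7,190]);s,R=pose()
w=snap('wrist','w5.png')
P=cloud(w)@R.T+s['tcp_pos'];hsv=cv2.cvtColor(w['pixels'],cv2.COLOR_RGB2HSV)
m=cv2.inRange(hsv,(17,90,70),(35,255,255));q=P[(m>0)&(abs(P[...,2]-165)<8)]
print('yellow',len(q),cv2.minAreaRect(q[:,:2].astype(np.float32)) if len(q)>10 else '')
b=snap('top','top5.png')  # mirror bottom seen?
E
```

```text
t 6.35 p [565.9 175.7 339.5] yaw_y 96.93 z [-0. -0. -1.] F [ 0.13 -0.26 -1.03] M [-0.    0.03  0.04] w 0.163 g 49.1
dp [ -0.2  -1.1 149.5]
t 6.35 p [565.9 175.7 339.5] yaw_y 96.93 z [-0. -0. -1.] F [ 0.13 -0.26 -1.03] M [-0.    0.03  0.04] w 0.163 g 49.1
yellow 2995 ((583.5511474609375, 176.10592651367188), (103.27540588378906, 133.4547576904297), 6.9854536056518555)
```

Request:
arm_command:
  dp:
    - [0,-1,20]
    - [0,-1,45]
    - [0,-1,70]
    - [0,-1,95]
    - [0,-1,120]
    - [0,-1,140]
    - [0,-1,149]
    - [0,-1,149]
  twist:
    - [0,0,0]
    - [0,0,0]
    - [0,0,0]
    - [0,0,0]
    - [0,0,0]
    - [0,0,0]
    - [0,0,0]
    - [0,0,0]
  claw: [10,10,10,10,10,10,10,10]

```text
time: 7.25
tcp_pos: [565.7, 175.1, 189.6]
tcp_rot: [-0.061, 0.998, -0.0, -0.001]
wrist_force: [-0.6, -0.4, -1.3]
width: 0.161
grip_force: 49.1
```

```bash
python3 - <<'E'
from h import *
s,R=pose();ex=np.array([.9925,.1219]);ey=np.array([-.1219,.9925])
d=s['tcp_pos'][:2]-[582.4,177];print('mirror local',d@ex-.6,d@ey+.3,'bar under',s['tcp_pos'][2]-29.2)
snap('scene','s6.png')
import time
cv2.imwrite('pics/crop6.png',cv2.resize(cv2.imread('pics/s6.png')[100:260,330:510],None,fx=4,fy=3.7,interpolation=cv2.INTER_CUBIC))
E
```

```text
t 7.25 p [565.7 175.1 189.6] yaw_y 96.97 z [-0.002 -0.    -1.   ] F [-0.59 -0.42 -1.28] M [0.03 0.04 0.  ] w 0.161 g 49.1
mirror local -17.421251435347497 0.4869337721913888 bar under 160.44915226906073
```

View pics/crop6.png

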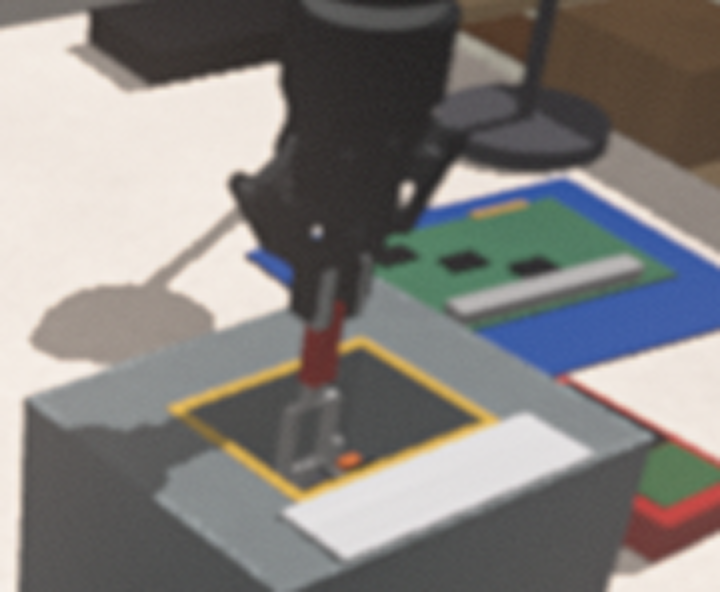

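The mirror is inside the opening and clear of it on all sides, with the window in front of the tip at crop (335,440). Now I move slowly toward the back.

Request:
arm_command:
  dp:
    - [-4,0,0]
    - [-8,0,0]
    - [-12,0,0]
    - [-14,0,0]
    - [-15.5,0,0]
    - [-17,0,0]
    - [-18.5,0,0]
    - [-18.5,0,0]
  twist:
    - [0,0,0]
    - [0,0,0]
    - [0,0,0]
    - [0,0,0]
    - [0,0,0]
    - [0,0,0]
    - [0,0,0]
    - [0,0,0]
  claw: [10,10,10,10,10,10,10,10]

```text
time: 8.1
tcp_pos: [585.0, 177.5, 190.3]
tcp_rot: [-0.061, 0.998, -0.0, -0.0]
wrist_force: [-0.7, 1.3, -0.7]
width: 0.16
grip_force: 49.1
```

```bash
cat >> h.py <<'E'
def loc():
    s,R=pose();ex=np.array([.9925,.1219]);ey=np.array([-.1219,.9925])
    d=s['tcp_pos'][:2]-[582.4,177];print('mirror local',(d@ex-.6).round(2),(d@ey+.3).round(2),'bar under',(s['tcp_pos'][2]-29.2).round(2),'Flocal',(s['wrist_force'][:2]@ex).round(2),(s['wrist_force'][:2]@ey).round(2),s['wrist_force'][2].round(2))
E
python3 -c "
from h import *
loc()"
```

```text
t 8.1 p [585.  177.5 190.3] yaw_y 96.97 z [-0. -0. -1.] F [-0.69  1.28 -0.7 ] M [-0.03  0.    0.04] w 0.16 g 49.1
mirror local 2.09 0.51 bar under 161.06 Flocal -0.53 1.35 -0.7
```

Request:
arm_command:
  dp:
    - [-1.5,0,0]
    - [-3,0,0]
    - [-3,0,1]
    - [-3,0,2]
    - [-3,0,3]
    - [-3,0,4]
    - [-3,0,4]
  twist:
    - [0,0,0]
    - [0,0,0]
    - [0,0,0]
    - [0,0,0]
    - [0,0,0]
    - [0,0,0]
    - [0,0,0]
  claw: [10,10,10,10,10,10,10]

```text
time: 8.8
tcp_pos: [587.8, 177.9, 186.1]
tcp_rot: [-0.061, 0.998, 0.0, -0.0]
wrist_force: [0.5, -0.2, -1.6]
width: 0.161
grip_force: 49.1
```

Request:
arm_command:
  dp:
    - [0,0,0.5]
    - [0,0,1]
    - [0,0,1]
    - [0,0,1]
  twist:
    - [0,0,0]
    - [0,0,0]
    - [0,0,0]
    - [0,0,0]
  claw: [10,10,10,10]

```text
time: 9.2
tcp_pos: [587.9, 177.9, 185.3]
tcp_rot: [-0.061, 0.998, -0.0, -0.0]
wrist_force: [0.1, -0.4, -1.8]
width: 0.164
grip_force: 49.1
```

Request:
arm_command:
  dp:
    - [0,0,0.5]
    - [0,0,1]
    - [0,0,1]
    - [0,0,1]
  twist:
    - [0,0,0]
    - [0,0,0]
    - [0,0,0]
    - [0,0,0]
  claw: [10,10,10,10]

```text
time: 9.6
tcp_pos: [587.9, 177.9, 184.3]
tcp_rot: [-0.061, 0.998, 0.0, -0.0]
wrist_force: [0.2, -0.5, -1.5]
width: 0.158
grip_force: 49.1
```

Request:
arm_command:
  dp:
    - [0,0,0.6]
    - [0,0,0.6]
    - [0,0,0.6]
  twist:
    - [0,0,0]
    - [0,0,0]
    - [0,0,0]
  claw: [10,10,10]

```text
time: 9.9
tcp_pos: [587.9, 177.9, 183.7]
tcp_rot: [-0.061, 0.998, 0.0, -0.0]
wrist_force: [0.3, -0.2, -1.4]
width: 0.163
grip_force: 49.1
```

Request:
arm_command:
  dp:
    - [0,0,0.6]
    - [0,0,0.6]
    - [0,0,0.6]
  twist:
    - [0,0,0]
    - [0,0,0]
    - [0,0,0]
  claw: [10,10,10]

```text
time: 10.2
tcp_pos: [587.9, 177.9, 183.1]
tcp_rot: [-0.061, 0.998, 0.0, 0.0]
wrist_force: [-0.4, 0.3, -1.1]
width: 0.16
grip_force: 49.1
```

Request:
arm_command:
  dp:
    - [0,0,0.6]
    - [0,0,0.6]
    - [0,0,0.6]
  twist:
    - [0,0,0]
    - [0,0,0]
    - [0,0,0]
  claw: [10,10,10]

```text
time: 10.5
tcp_pos: [588.1, 177.9, 182.8]
tcp_rot: [-0.061, 0.998, 0.0, 0.0]
wrist_force: [1.2, -0.4, 2.3]
width: 0.161
grip_force: 49.4
```

Contact at TCP z ≈ 182.9 puts the tip top at about 153.7, which agrees with vision. I lift slightly, move behind the tip, and lower 5 mm beside it.

Request:
arm_command:
  dp:
    - [0,0,-2.5]
    - [-3,0,-2.5]
    - [-6,0,-2.5]
    - [-8,0,-2.5]
    - [-8,0,0]
    - [-8,0,2.5]
    - [-8,0,5]
    - [-8,0,5]
  twist:
    - [0,0,0]
    - [0,0,0]
    - [0,0,0]
    - [0,0,0]
    - [0,0,0]
    - [0,0,0]
    - [0,0,0]
    - [0,0,0]
  claw: [10,10,10,10,10,10,10,10]

```text
time: 11.3
tcp_pos: [595.4, 178.8, 176.9]
tcp_rot: [-0.061, 0.998, -0.0, -0.0]
wrist_force: [-0.4, -0.2, -1.9]
width: 0.162
grip_force: 49.1
```

```bash
python3 -c "
from h import *
loc()"
```

```text
t 11.3 p [595.4 178.8 176.9] yaw_y 96.97 z [-0.001 -0.    -1.   ] F [-0.39 -0.18 -1.92] M [0.   0.05 0.02] w 0.162 g 49.1
mirror local 12.55 0.49 bar under 147.73 Flocal -0.41 -0.13 -1.92
```

Request:
arm_command:
  dp:
    - [0.5,0,0]
    - [1,0,0]
    - [1,0,0]
  twist:
    - [0,0,0]
    - [0,0,0]
    - [0,0,0]
  claw: [10,10,10]

```text
time: 11.6
tcp_pos: [594.8, 178.8, 177.7]
tcp_rot: [-0.061, 0.998, 0.0, 0.0]
wrist_force: [-0.1, 0.2, -1.0]
width: 0.163
grip_force: 49.1
```

Request:
arm_command:
  dp:
    - [0.5,0,0]
    - [0.5,0,0]
    - [0.5,0,0]
  twist:
    - [0,0,0]
    - [0,0,0]
    - [0,0,0]
  claw: [10,10,10]

```text
time: 11.9
tcp_pos: [594.4, 178.7, 177.6]
tcp_rot: [-0.061, 0.998, 0.0, 0.0]
wrist_force: [0.3, 0.4, -1.4]
width: 0.158
grip_force: 49.1
```

Request:
arm_command:
  dp:
    - [0.5,0,0]
    - [0.5,0,0]
    - [0.5,0,0]
  twist:
    - [0,0,0]
    - [0,0,0]
    - [0,0,0]
  claw: [10,10,10]

```text
time: 12.2
tcp_pos: [593.9, 178.6, 177.5]
tcp_rot: [-0.061, 0.998, 0.0, -0.0]
wrist_force: [-0.3, 0.1, -1.5]
width: 0.159
grip_force: 49.1
```

Request:
arm_command:
  dp:
    - [0.4,0,0]
    - [0.4,0,0]
    - [0.4,0,0]
  twist:
    - [0,0,0]
    - [0,0,0]
    - [0,0,0]
  claw: [10,10,10]

```text
time: 12.5
tcp_pos: [593.5, 178.6, 177.5]
tcp_rot: [-0.061, 0.998, -0.0, 0.0]
wrist_force: [0.5, -0.1, -3.0]
width: 0.162
grip_force: 49.1
```

Request:
arm_command:
  dp:
    - [0.4,0,0]
    - [0.4,0,0]
    - [0.4,0,0]
  twist:
    - [0,0,0]
    - [0,0,0]
    - [0,0,0]
  claw: [10,10,10]

```text
time: 12.8
tcp_pos: [593.1, 178.5, 177.5]
tcp_rot: [-0.061, 0.998, 0.0, 0.0]
wrist_force: [0.1, 0.0, -2.1]
width: 0.16
grip_force: 49.1
```

Request:
arm_command:
  dp:
    - [0.4,0,0]
    - [0.4,0,0]
    - [0.4,0,0]
  twist:
    - [0,0,0]
    - [0,0,0]
    - [0,0,0]
  claw: [10,10,10]

```text
time: 13.1
tcp_pos: [592.7, 178.5, 177.5]
tcp_rot: [-0.061, 0.998, 0.0, 0.0]
wrist_force: [0.4, -0.0, -1.3]
width: 0.159
grip_force: 49.1
```

Request:
arm_command:
  dp:
    - [0.4,0,0]
    - [0.4,0,0]
    - [0.4,0,0]
  twist:
    - [0,0,0]
    - [0,0,0]
    - [0,0,0]
  claw: [10,10,10]

```text
time: 13.4
tcp_pos: [592.3, 178.4, 177.5]
tcp_rot: [-0.061, 0.998, -0.0, 0.0]
wrist_force: [1.2, -0.1, -0.3]
width: 0.161
grip_force: 49.1
```

Request:
arm_command:
  dp:
    - [0.4,0,0]
    - [0.4,0,0]
    - [0.4,0,0]
  twist:
    - [0,0,0]
    - [0,0,0]
    - [0,0,0]
  claw: [10,10,10]

```text
time: 13.7
tcp_pos: [592.0, 178.4, 177.6]
tcp_rot: [-0.061, 0.998, 0.0, 0.0]
wrist_force: [0.8, -0.3, -0.8]
width: 0.161
grip_force: 49.1
```

```bash
python3 -c "
from h import *
loc()"
```

```text
t 13.7 p [592.  178.4 177.6] yaw_y 96.97 z [ 0.  0. -1.] F [ 0.79 -0.26 -0.75] M [-0.   -0.27  0.02] w 0.161 g 49.1
mirror local 9.05 0.51 bar under 148.37 Flocal 0.76 -0.36 -0.75
```

Request:
arm_command:
  dp:
    - [0,0,0.7]
    - [0,0,1.4]
    - [0,0,2.0]
    - [0,0,2.0]
  twist:
    - [0,0,0]
    - [0,0,0]
    - [0,0,0]
    - [0,0,0]
  claw: [10,10,10,10]

```text
time: 14.1
tcp_pos: [591.9, 178.4, 175.4]
tcp_rot: [-0.061, 0.998, 0.0, -0.0]
wrist_force: [2.2, 0.4, -1.4]
width: 0.162
grip_force: 49.1
```

Request:
arm_command:
  dp:
    - [0,0,0.5]
    - [0,0,0.9]
    - [0,0,0.9]
  twist:
    - [0,0,0]
    - [0,0,0]
    - [0,0,0]
  claw: [10,10,10]

```text
time: 14.4
tcp_pos: [591.9, 178.4, 174.6]
tcp_rot: [-0.061, 0.998, 0.0, 0.0]
wrist_force: [1.8, 0.2, 0.1]
width: 0.162
grip_force: 49.2
```

Request:
arm_command:
  dp:
    - [0,0,0.5]
    - [0,0,0.5]
  twist:
    - [0,0,0]
    - [0,0,0]
  claw: [10,10]

```text
time: 14.6
tcp_pos: [592.0, 178.4, 174.4]
tcp_rot: [-0.061, 0.998, 0.0, 0.0]
wrist_force: [0.6, 0.6, 2.0]
width: 0.162
grip_force: 49.5
```

```bash
python3 -c "
from h import *
loc()"
```

```text
t 14.6 p [592.  178.4 174.4] yaw_y 96.97 z [ 0.  0. -1.] F [0.56 0.56 2.02] M [ 0.06 -0.29  0.02] w 0.162 g 49.5
mirror local 9.14 0.54 bar under 145.18 Flocal 0.62 0.49 2.02
```

The roller contact came at the predicted height. I press on gently in small steps.

Request:
arm_command:
  dp:
    - [0,0,0.4]
    - [0,0,0.4]
  twist:
    - [0,0,0]
    - [0,0,0]
  claw: [10,10]

```text
time: 14.8
tcp_pos: [592.2, 178.5, 174.1]
tcp_rot: [-0.061, 0.998, 0.0, 0.0]
wrist_force: [1.8, 0.3, 4.2]
width: 0.164
grip_force: 49.7
```

Request:
arm_command:
  dp:
    - [0,0,0.4]
    - [0,0,0.4]
  twist:
    - [0,0,0]
    - [0,0,0]
  claw: [10,10]

```text
time: 15.0
tcp_pos: [592.1, 178.4, 173.7]
tcp_rot: [-0.061, 0.998, 0.0, 0.0]
wrist_force: [0.7, 0.3, 4.9]
width: 0.164
grip_force: 49.8
```

Request:
arm_command:
  dp:
    - [0,0,0.4]
    - [0,0,0.4]
  twist:
    - [0,0,0]
    - [0,0,0]
  claw: [10,10]

```text
time: 15.2
tcp_pos: [592.1, 178.4, 173.1]
tcp_rot: [-0.061, 0.998, 0.0, 0.0]
wrist_force: [1.3, 0.2, 5.3]
width: 0.163
grip_force: 49.8
```

Request:
arm_command:
  dp:
    - [0,0,0.4]
    - [0,0,0.8]
    - [0,0,0.8]
  twist:
    - [0,0,0]
    - [0,0,0]
    - [0,0,0]
  claw: [10,10,10]

```text
time: 15.5
tcp_pos: [592.0, 178.4, 172.2]
tcp_rot: [-0.061, 0.998, 0.0, 0.0]
wrist_force: [0.5, 0.3, 5.0]
width: 0.165
grip_force: 49.8
```

Request:
arm_command:
  dp:
    - [0,0,0.4]
    - [0,0,0.8]
    - [0,0,0.8]
  twist:
    - [0,0,0]
    - [0,0,0]
    - [0,0,0]
  claw: [10,10,10]

```text
time: 15.8
tcp_pos: [591.9, 178.3, 171.2]
tcp_rot: [-0.061, 0.998, -0.0, -0.0]
wrist_force: [1.6, 0.3, 4.2]
width: 0.159
grip_force: 49.7
```

Request:
arm_command:
  dp:
    - [0,0,0.4]
    - [0,0,0.8]
    - [0,0,0.8]
  twist:
    - [0,0,0]
    - [0,0,0]
    - [0,0,0]
  claw: [10,10,10]

```text
time: 16.1
tcp_pos: [591.8, 178.4, 170.4]
tcp_rot: [-0.061, 0.998, 0.0, -0.0]
wrist_force: [1.5, 0.2, 3.3]
width: 0.162
grip_force: 49.6
```

Request:
arm_command:
  dp:
    - [0,0,0.5]
    - [0,0,1]
    - [0,0,1.5]
    - [0,0,2]
    - [0,0,2]
  twist:
    - [0,0,0]
    - [0,0,0]
    - [0,0,0]
    - [0,0,0]
    - [0,0,0]
  claw: [10,10,10,10,10]

```text
time: 16.6
tcp_pos: [591.8, 178.4, 168.3]
tcp_rot: [-0.061, 0.998, 0.0, -0.0]
wrist_force: [2.7, 1.0, 1.2]
width: 0.159
grip_force: 49.5
```

Request:
arm_command:
  dp:
    - [0,0,0.5]
    - [0,0,1]
    - [0,0,1.5]
    - [0,0,1.5]
  twist:
    - [0,0,0]
    - [0,0,0]
    - [0,0,0]
    - [0,0,0]
  claw: [10,10,10,10]

```text
time: 17.0
tcp_pos: [591.8, 178.4, 166.9]
tcp_rot: [-0.061, 0.998, 0.0, -0.0]
wrist_force: [2.3, 0.6, 2.6]
width: 0.165
grip_force: 49.6
```

Request:
arm_command:
  dp:
    - [0,0,0.5]
    - [0,0,1]
    - [0,0,1]
  twist:
    - [0,0,0]
    - [0,0,0]
    - [0,0,0]
  claw: [10,10,10]

```text
time: 17.3
tcp_pos: [591.8, 178.4, 165.9]
tcp_rot: [-0.061, 0.998, 0.0, -0.0]
wrist_force: [2.4, -0.3, 3.0]
width: 0.158
grip_force: 49.6
```

```bash
python3 -c "
from h import *
loc()"
```

```text
t 17.3 p [591.8 178.4 165.9] yaw_y 96.97 z [-0.  0. -1.] F [ 2.39 -0.32  2.95] M [ 0.08 -0.51  0.03] w 0.158 g 49.6
mirror local 8.92 0.53 bar under 136.7 Flocal 2.33 -0.6 2.95
```

Request:
arm_command:
  dp:
    - [0,0,0.4]
    - [0,0,0.4]
  twist:
    - [0,0,0]
    - [0,0,0]
  claw: [10,10]

```text
time: 17.5
tcp_pos: [591.9, 178.4, 165.6]
tcp_rot: [-0.061, 0.998, -0.0, -0.0]
wrist_force: [2.3, 0.9, 3.2]
width: 0.164
grip_force: 49.6
```

Request:
arm_command:
  dp:
    - [0,0,0.4]
    - [0,0,0.4]
  twist:
    - [0,0,0]
    - [0,0,0]
  claw: [10,10]

```text
time: 17.7
tcp_pos: [591.9, 178.4, 165.2]
tcp_rot: [-0.061, 0.998, 0.0, 0.0]
wrist_force: [1.7, 0.1, 4.1]
width: 0.165
grip_force: 49.6
```

Request:
arm_command:
  dp:
    - [0,0,0.4]
    - [0,0,0.4]
  twist:
    - [0,0,0]
    - [0,0,0]
  claw: [10,10]

```text
time: 17.9
tcp_pos: [592.1, 178.4, 165.0]
tcp_rot: [-0.061, 0.998, 0.0, 0.0]
wrist_force: [1.5, 0.3, 5.1]
width: 0.161
grip_force: 49.8
```

```bash
python3 - <<'E'
from h import *
loc();b=snap('top','top7.png');snap('scene','s7.png');loc()
th=np.radians(7);R=np.array([[np.cos(th),-np.sin(th)],[np.sin(th),np.cos(th)]])
E
```

```text
t 17.9 p [592.1 178.4 165. ] yaw_y 96.96 z [ 0.  0. -1.] F [1.5  0.34 5.11] M [ 0.13 -0.52  0.04] w 0.161 g 49.8
mirror local 9.16 0.5 bar under 135.83 Flocal 1.53 0.16 5.11
t 18.0 p [592.  178.4 165. ] yaw_y 96.97 z [ 0.  0. -1.] F [1.99 1.23 5.23] M [ 0.14 -0.51 -0.05] w 0.159 g 49.8
mirror local 9.13 0.5 bar under 135.79 Flocal 2.13 0.98 5.23
```

```bash
python3 - <<'E'
from h import *
w=snap('wrist','w8.png')
P=cloud(w);hsv=cv2.cvtColor(w['pixels'],cv2.COLOR_RGB2HSV)
g=cv2.inRange(hsv,(0,120,60),(8,255,255))>0
q=P[g&(w['depth']>0)&(abs(P[...,0])<25)&(abs(P[...,1])<25)&(P[...,2]<0)&(P[...,2]>-60)]
print('grip top in tool',len(q),np.percentile(q,[3,50,97],0).round(1).tolist() if len(q) else '')
a=cv2.resize(cv2.imread('pics/s7.png')[170:260,370:460],None,fx=4.4,fy=6,interpolation=cv2.INTER_CUBIC)
b=cv2.resize(cv2.imread('pics/top7.png')[160:250,190:290],None,fx=4,fy=6,interpolation=cv2.INTER_CUBIC)
cv2.imwrite('pics/crop8.png',np.hstack([a,b]))
E
```

```text
grip top in tool 1676 [[-4.6, -6.4, -37.7], [5.3, 0.4, -34.4], [6.3, 6.9, -2.3]]
```

View pics/crop8.png

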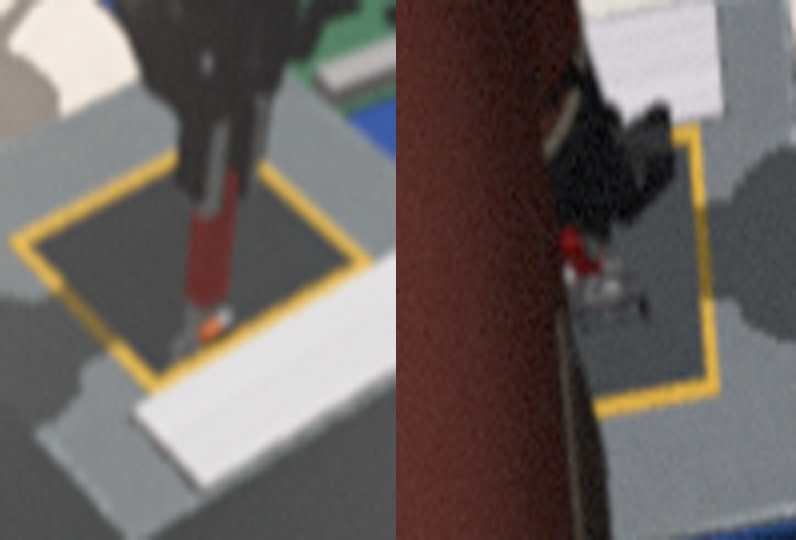

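Request:
arm_command:
  dp:
    - [0,0,0.3]
    - [0,0,0.3]
  twist:
    - [0,0,0]
    - [0,0,0]
  claw: [10,10]

```text
time: 18.25
tcp_pos: [592.2, 178.4, 164.9]
tcp_rot: [-0.061, 0.998, 0.0, 0.0]
wrist_force: [1.8, 0.5, 5.8]
width: 0.159
grip_force: 50.0
```

Request:
arm_command:
  dp:
    - [0,0,0.3]
    - [0,0,0.3]
  twist:
    - [0,0,0]
    - [0,0,0]
  claw: [10,10]

```text
time: 18.45
tcp_pos: [592.3, 178.5, 164.8]
tcp_rot: [-0.061, 0.998, 0.0, 0.001]
wrist_force: [1.7, 0.4, 8.2]
width: 0.158
grip_force: 50.1
```

```bash
python3 -c "
from h import *
loc()"
```

```text
t 18.45 p [592.3 178.5 164.8] yaw_y 96.97 z [ 0.001  0.    -1.   ] F [1.67 0.4  8.19] M [ 0.08 -0.43 -0.02] w 0.158 g 50.1
mirror local 9.4 0.55 bar under 135.63 Flocal 1.7 0.19 8.19
```

The bar is home: the stiff stop came 18 mm below the tip top, at about 9 N net. I relieve the load, then let go.

Request:
arm_command:
  dp:
    - [0,0,-0.5]
    - [-0.3,0,-0.9]
    - [-0.3,0,-0.9]
  twist:
    - [0,0,0]
    - [0,0,0]
    - [0,0,0]
  claw: [10,10,10]

```text
time: 18.75
tcp_pos: [592.1, 178.4, 165.0]
tcp_rot: [-0.061, 0.998, -0.0, -0.0]
wrist_force: [1.0, 0.8, 2.4]
width: 0.163
grip_force: 49.6
```

```bash
python3 -c "
from h import *
loc()"
```

```text
t 18.75 p [592.1 178.4 165. ] yaw_y 96.97 z [-0. -0. -1.] F [1.01 0.75 2.42] M [ 0.08 -0.41 -0.05] w 0.163 g 49.6
mirror local 9.15 0.48 bar under 135.75 Flocal 1.09 0.62 2.42
```

Request:
arm_command:
  dp:
    - [-0.3,0,-0.3]
    - [-0.3,0,-0.3]
    - [-0.3,0,-0.3]
    - [-0.3,0,-0.3]
    - [-0.3,0,-0.3]
    - [-0.3,0,-0.3]
    - [-0.3,0,-0.3]
  twist:
    - [0,0,0]
    - [0,0,0]
    - [0,0,0]
    - [0,0,0]
    - [0,0,0]
    - [0,0,0]
    - [0,0,0]
  claw: [14,17,20,24,28,32,35]
  newtons: 20

```text
time: 19.45
tcp_pos: [592.4, 178.4, 165.4]
tcp_rot: [-0.061, 0.998, -0.0, -0.0]
wrist_force: [-0.2, 0.3, 0.3]
width: 0.349
grip_force: 0.0
```

```bash
python3 - <<'E'
from h import *
s,R=pose()
w=snap('wrist','w9.png')
P=cloud(w);hsv=cv2.cvtColor(w['pixels'],cv2.COLOR_RGB2HSV)
g=cv2.inRange(hsv,(0,120,60),(8,255,255))>0
q=P[g&(w['depth']>0)&(abs(P[...,0])<40)&(abs(P[...,1])<40)&(P[...,2]<0)&(P[...,2]>-60)]
print('grip in tool',len(q),np.percentile(q,[3,50,97],0).round(1).tolist() if len(q) else '')
t=q[q[:,2]<-31];print(len(t),np.percentile(t,[3,50,97],0).round(1).tolist() if len(t) else '')
E
```

```text
t 19.45 p [592.4 178.4 165.4] yaw_y 96.97 z [-0. -0. -1.] F [-0.15  0.34  0.3 ] M [-0.06 -0.01  0.02] w 0.349 g 0.0
grip in tool 1806 [[-6.4, -6.8, -37.3], [4.0, 0.4, -34.1], [4.9, 7.7, -2.9]]
1011 [[-6.8, -6.8, -37.5], [0.0, 0.4, -36.3], [4.5, 7.7, -31.9]]
```

Request:
arm_command:
  dp:
    - [0,0,-8]
    - [0,0,-22]
    - [0,0,-45]
    - [0,0,-75]
    - [0,0,-110]
    - [0,0,-145]
    - [0,0,-170]
    - [0,0,-170]
  twist:
    - [0,0,0]
    - [0,0,0]
    - [0,0,0]
    - [0,0,0]
    - [0,0,0]
    - [0,0,0]
    - [0,0,0]
    - [0,0,0]
  claw: [35,35,35,35,35,35,35,35]

```text
time: 20.3
tcp_pos: [593.8, 178.7, 339.9]
tcp_rot: [-0.061, 0.998, 0.0, 0.003]
wrist_force: [-0.2, -0.5, 0.4]
width: 0.353
grip_force: 0.0
```

```bash
python3 - <<'E'
from h import *
s,R=pose()
w=snap('wrist','w10.png');snap('scene','s10.png')
P=cloud(w)@R.T+s['tcp_pos'];hsv=cv2.cvtColor(w['pixels'],cv2.COLOR_RGB2HSV)
g=cv2.inRange(hsv,(0,120,60),(8,255,255))>0
q=P[g&(w['depth']>0)&(abs(P[...,0]-592)<30)&(abs(P[...,1]-178)<30)]
print('grip',len(q),np.percentile(q,[3,50,97],0).round(1).tolist() if len(q) else '','expected top',135.7+42+24)
a=cv2.resize(cv2.imread('pics/s10.png')[140:260,350:470],None,fx=3.3,fy=5,interpolation=cv2.INTER_CUBIC)
b=cv2.resize(cv2.imread('pics/w10.png')[120:360,200:440],None,fx=1.6,fy=2.5,interpolation=cv2.INTER_CUBIC)
cv2.imwrite('pics/crop10.png',np.hstack([a,b]))
E
```

```text
t 20.3 p [593.8 178.7 339.9] yaw_y 96.97 z [ 0.006  0.001 -1.   ] F [-0.19 -0.49  0.45] M [0.01 0.03 0.  ] w 0.353 g 0.0
grip 325 [[586.9, 171.6, 160.3], [591.6, 179.0, 201.5], [599.3, 186.4, 202.9]] expected top 201.7
```

View pics/crop10.png

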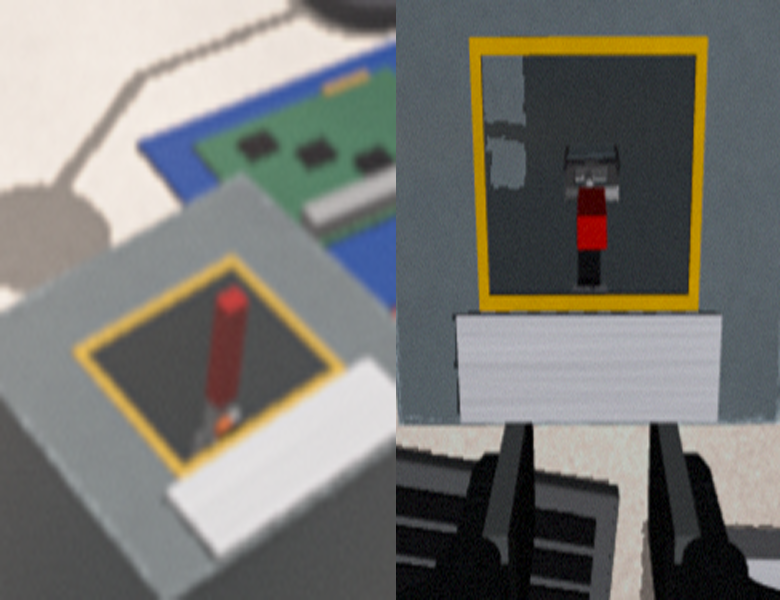

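The mirror hangs upright inside the opening. Its grip top is at 201.5 mm against an expected 201.7 mm, so the bar is on the shank, and the gripper is clear.

```bash
python3 -c "
from h import *
pose();print(env.job_done())"
```

```text
t 20.4 p [592.7 178.5 336. ] yaw_y 96.97 z [ 0.001  0.    -1.   ] F [-0.02 -0.07 -0.61] M [ 0.02  0.03 -0.03] w 0.348 g 0.0
the job is handed in; nothing more can be done
None
```

The mirror is hanging on the hook with its top bar pressed home under the roller; I let go, pulled the gripper clear, and handed the job in at about 20 s of the 51 s allowed.

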